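Drive a stuck copper plug out of a jig sleeve

TASK

A copper plug is stuck inside one of the two upright aluminium sleeves; the other sleeve is empty. Take the longer of the two wooden drifts from the rack and push the plug down and out through the bottom of its sleeve, so that it drops into the tray of that stand. Go on down until the drift's knob rests on top of the sleeve, let go and leave the drift standing there; the short drift stays in the rack.

Things in the scene. Friction and masses are not known exactly. Their poses are not given: they have to be found in the camera images.
- sleeve_mouth (a point): Centre of the top opening, 118 mm above the table, of the sleeve with the plug; z up. Upright aluminium tube, open at both ends, bore 37, outside 51, length 60 mm, held 50 mm above the floor of its 130 x 100 mm tray (8 mm floor, 20 mm high rim) by two cheek plates 112 mm high, 48 mm either side along y. A like stand, its sleeve empty, is 150 mm or more away.
- plug: Solid copper cylinder, diameter 34, length 30 mm, about 200 g, its top about 21 mm below the sleeve's mouth. Origin: centre of its underside; z up its axis. Two spring catches at the foot of the bore (tips 28 mm apart) hold it: it takes 10 to 18 N to start, then about 5 N, and drops free when its top is 55 to 60 mm below the mouth.
- drift: Longer wooden drift, about 70 g: rod 14 mm thick, 72 mm long, under a round knob 46 mm wide, 45 mm high. Origin: centre of the rod's lower end; z up to the knob. Stands loose in a 30 mm deep, 16 mm hole of an aluminium rack 180 x 60 x 40 mm (knob 82 to 127 mm above the table). The knob cannot enter a bore; resting on the sleeve, the rod ends 72 mm below the mouth.
- short_drift: Shorter drift in the same rack, 110 mm from the other: same rod and knob, but the rod is only 35 mm long, too short to drive the plug out; its knob is 45 to 90 mm above the table. Origin: centre of the rod's lower end; z up.
Mind the look-alikes: they are no part of the job. What is shaped like the drift but blue is not meant.

How it is judged:
By the outcome, as a careful person would: the job done as asked, in the order asked, and still so for the second after the job is handed in, with the robot touching nothing.
It also fails if it takes over 48 s, if anything falls off the work surface, if the arm or the gripper's body presses on something with over 40 N, if the wrist force passes 120 N, or if a joint passes its speed limit or range.

ROBOT

A 6-joint arm with a two-finger parallel gripper is mounted at the origin on the work surface. World frame = base frame: x ahead of the robot, y to its left, z up, the work surface at z = 0. Lengths are in mm, angles in rad, forces in N, time in s.
With the tool pointing down it reaches from about 250 to 725 mm from the base axis. Payload 4 kg.
Tool frame: the origin (TCP) lies at the very end of the fingers, on their centre line; the grasp point (between the pads) lies 19 mm behind it; x points along the fingers, z is the direction in which the jaws open and shut, and the axes are right-handed (so a half turn about x gives the same grasp; the last joint's range is limited). The gripper opens to 85 mm and grips with 20 to 120 N. Pads are 22 mm wide; open, the fingers measure 114 mm over their backs; the gripper's body (76 mm by 85 mm) begins 54 mm behind the grasp point. The pads swing forward as they close: fully open they stand 13 mm farther back than shut.
Start: joints at [1.323, 0.241, 0.005, 1.335, 0, 1.571], TCP at [122.634, 484.727, 231.306] pointing down, gripper open.
Joint ranges: [-2.72, 2.72], [-1.05, 1.87], [-1.09, 1.28], [-1.99, 2.15], [-1.42, 1.44], [-3.14, 3.14]. Speed limits (rad/s): [2.79, 2.79, 3.14, 3.14, 3.14, 3.14].

INTERFACE

Orientations are given as a unit quaternion [x, y, z, w].
In Python, from bench import r, viewer, order gives the robot as it stands. The module is installed in compiled form; this text tells all that it offers.
- The arm moves only by the shell command python3 -m inch 'ROWS' [FORCE]. ROWS is JSON, a list of rows, each a list of 7 numbers: the shift along the tool's x, y, z in cm, then the turn, a rotation vector about the tool's x, y, z in rad, then the opening, from -1 (shut) to 1 (fully open). In form: [[tx, ty, tz, ax, ay, az, jaw], ...]. A call has 1 to 8 rows; each row shifts and turns the commanded pose from where the row before left it, along the tool's axes as they then stand; what a row does not reach is not made up. A row lasts 1/8 s, in which the tool goes at most 62.5 mm and 10.7 degrees, less where a joint would pass 70% of its speed; a pose out of reach is approached as far as the arm can. A call is refused whole if a number of a shift passes 6.25 or a number of a turn 0.188, either way. A call with a gripper value outside its range is refused whole. The fingers move at their own pace and stop on an object; FORCE is the grip in N (left out, the last holds). Time passes only in rows, so rows that do not move let the fingers close. It gives the time, the measured TCP pose, the force and the opening at its end, in the units of the state.
- r.observe(): the state, without advancing time (a new reading comes with each control period).
- viewer.get_image(name): name is "scene" or "top"; returns a dict with "pixels" (400x640x3 uint8, blue, green, red), "K" (3x3 intrinsics, pixels), "R" (3x3) and "t" (3): a world point X has camera coordinates R X + t. Camera axes: x right, y down, z forward; pixel columns grow to the right and rows downward; lengths in mm; the calibration is good to about 2 mm. A picture is of the moment at which its call begins. There is no depth.
- order.close_job(): hands the job in, once; it reports no verdict.
The state is a dict: "clock": time; "joint_pos": joint angles; "qvel": joint speeds; "joint_efforts": joint torques, N m; "ee_pos": TCP position; "tool_rot": TCP orientation; "wrist_force": force on the tool from outside, world axes, zero at the start; "moment": the same for the moment, N m; "grip_width": finger opening in mm.
Only numpy, scipy, OpenCV 4.12 (cv2) and the standard library are available. Lean on these libraries where they do the work, as an engineer would, in place of code of your own. Each camera call takes 0.05 s, during which the arm holds its last target. There are 200 camera calls.

## Working session

There is one attempt and no reset: what is moved stays moved. The work goes in short steps, Python scripts to look and compute and a shell command to move; the robot and the scene stay as the last step left them, time stands still between calls to the robot, and variables do not carry over. Pictures are saved under pics/ and viewed, about 8 in all and at most 12, crops included, and the job is handed in when it is done.

```bash
mkdir -p pics; cat > h.py <<'E'
import numpy as np, cv2
from bench import r, viewer, order
def cam(n):
    c=viewer.get_image(n); c={k:np.array(c[k]) for k in c}; return c
def ray(c,u,v):
    R=c['R'];o=-R.T@c['t'];d=R.T@np.linalg.solve(c['K'],[u,v,1.]);return o,d
def onz(c,u,v,z):
    o,d=ray(c,u,v);return o+d*(z-o[2])/d[2]
def proj(c,X):
    p=c['K']@(c['R']@np.array(X,float)+c['t']);return p[:2]/p[2]
E
python3 - <<'E'
from h import *
import pickle
a=cam('scene');b=cam('top');pickle.dump((a,b),open('c0.pkl','wb'))
cv2.imwrite('pics/s0.png',a['pixels']);cv2.imwrite('pics/t0.png',b['pixels'])
for c in(a,b):print(c['K'].round(1).tolist(),(-c['R'].T@c['t']).round(),c['R'].round(2).tolist())
print(r.observe())
E
```

```text
[[481.8, 0.0, 317.6], [0.0, 481.8, 195.5], [0.0, 0.0, 1.0]] [1175.  405.  866.] [[-0.61, 0.79, 0.02], [0.55, 0.44, -0.71], [-0.57, -0.42, -0.7]]
[[415.7, 0.0, 320.1], [0.0, 415.7, 201.8], [0.0, 0.0, 1.0]] [427. -12. 860.] [[0.02, -1.0, 0.03], [-0.98, -0.03, -0.17], [0.17, -0.02, -0.98]]
{'clock': 0.1, 'joint_pos': array([ 1.32300678e+00,  2.41344549e-01,  3.84406504e-03,  1.33517769e+00,
       -9.32080262e-06,  1.57081927e+00]), 'qvel': array([ 0.0007877 , -0.00069532,  0.00288022,  0.00141182,  0.00089081,
        0.00064949]), 'joint_efforts': array([-1.06546246e-03, -3.73136938e+01,  2.53010166e+01,  1.07827535e-02,
        6.45634330e-06,  2.99504200e-05]), 'ee_pos': array([122.49521089, 484.18094117, 230.49283131]), 'tool_rot': array([-0.43478313,  0.55848415,  0.43396049,  0.55743822]), 'wrist_force': array([-0.21600187,  0.18308488, -0.48130909]), 'moment': array([ 0.00797983, -0.05489861, -0.01299417]), 'grip_width': 85.24598965707678}
```

View pics/s0.png

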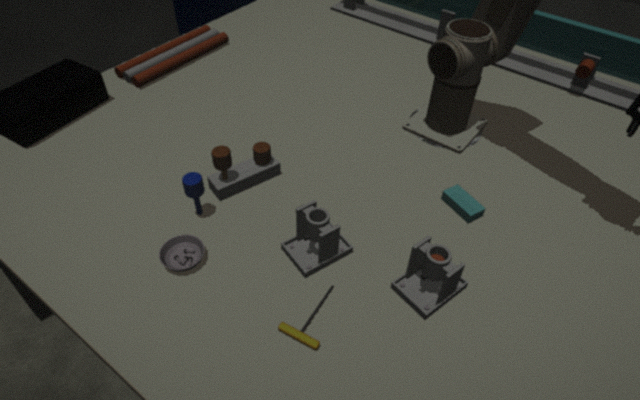

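View pics/t0.png

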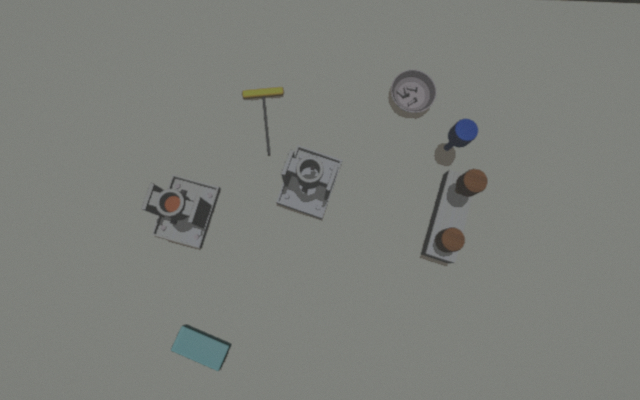

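```bash
cat > m.py <<'E'
from h import *
import pickle
a,b=pickle.load(open('c0.pkl','rb'))
def crop(c,u,v,w=45,h=45,s=6):
    p=c['pixels'][v-h:v+h,u-w:u+w]
    p=np.clip(p.astype(float)*1.8,0,255).astype('uint8')
    return cv2.resize(p,None,fx=s,fy=s,interpolation=cv2.INTER_CUBIC)
A=np.hstack([crop(b,462,195,60,45,3),crop(b,182,210,60,45,3)])
B=np.hstack([crop(a,235,180,60,45,3),crop(a,432,270,60,45,3)])
cv2.imwrite('pics/crop0.png',np.vstack([A,B]))
for n,c in(('s',a),('t',b)):
    hsv=cv2.cvtColor(c['pixels'],cv2.COLOR_BGR2HSV)
    m=((hsv[...,0]<14)&(hsv[...,1]>90)&(hsv[...,2]>40)).astype('uint8')
    k,l,st,ce=cv2.connectedComponentsWithStats(m)
    for i in range(1,k):
        if st[i,4]>20: print(n,st[i],ce[i].round(1))
E
python3 m.py
```

```text
s [115  25  95  47 679] [161.9  48.2]
s [133  32  94  50 789] [179.3  56.8]
s [580  59  15  11 106] [587.9  63.2]
s [254 142  16  11 103] [261.  147.2]
s [212 146  18  12 120] [220.4 151.8]
s [431 254  14   7  68] [437.4 256.9]
t [464 170  22  22 338] [475.  180.2]
t [165 196  15  16 179] [171.7 203.2]
t [442 229  22  21 321] [452.3 238.9]
```

View pics/crop0.png

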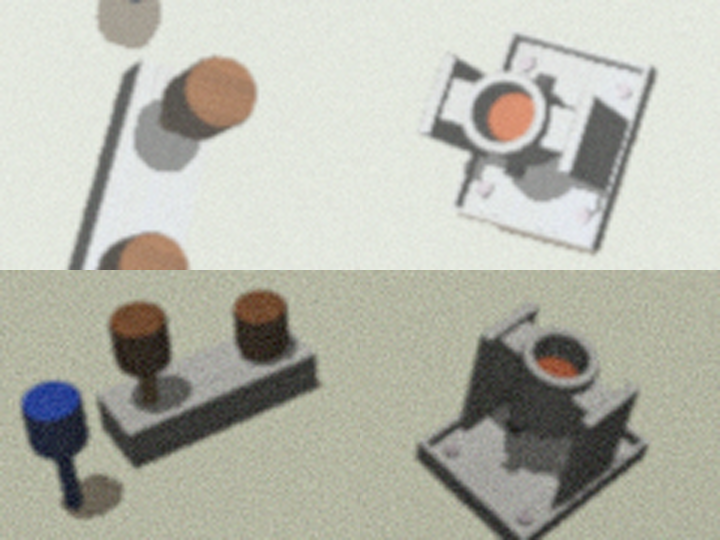

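Top view right crop: copper visible inside the bore at top (171.7,203), so that is the plug sleeve; the middle sleeve at (310,172) is empty. Drift candidates in the top view: brown (475,181), brown (452,239), blue (464,131). The meant one is (475,181): it is brown and stands high with its rod visible, while (452,239) sits low on the rack (short) and the third is blue.

```bash
cat > m2.py <<'E'
from h import *
import pickle
from scipy.spatial.transform import Rotation as Ro
a,b=pickle.load(open('c0.pkl','rb'))
def tri(p,q):
    o1,d1=ray(a,*p);o2,d2=ray(b,*q)
    s=np.linalg.lstsq(np.c_[d1,-d2],o2-o1,rcond=None)[0]
    return o1+d1*s[0],o2+d2*s[1]
print('long',onz(b,475.6,180.7,127).round(1),onz(a,221,151.7,127).round(1),tri((221,151.7),(475.6,180.7)))
print('short',onz(b,452.5,239,90).round(1),onz(a,261.5,147.2,90).round(1))
print('mouth',onz(b,170.3,202.3,118).round(1),onz(a,438.7,254.3,118).round(1),tri((438.7,254.3),(170.3,202.3)))
C=[onz(b,122+(u-360)/3,165+v/3,20)[:2].round(1) for u,v in[(517,37),(655,70),(597,252),(460,208)]]
print('tray',C)
print(Ro.from_quat(r.observe()['tool_rot']).as_matrix().round(3))
E
python3 m2.py
```

```text
long [ 601.1 -313.2  127. ] [ 604.9 -310.6  127. ] (array([ 601.77738299, -314.43117385,  122.99796208]), array([ 601.97428217, -314.78820673,  123.1914863 ]))
short [ 496.8 -280.1   90. ] [ 499.5 -279.9   90. ]
mouth [547.3 238.5 118. ] [551.2 241.5 118. ] (array([547.65503102, 240.59615855, 113.8116266 ]), array([548.03086928, 239.92123878, 113.64500461]))
tray [array([615.4, 267.7]), array([595. , 172.4]), array([470.5, 203. ]), array([497.5, 295.7])]
[[-0.    -0.969  0.245]
 [-0.002  0.245  0.969]
 [-1.    -0.    -0.002]]
```

```bash
python3 -m inch '[[0,-4.1,-4.1,0,0,0,1],[0,-4.1,-4.1,0,0,0,1],[0,-4.1,-4.1,0,0,0,1],[0,-4.1,-4.1,0,0,0,1],[0,-4.1,-4.1,0,0,0,1],[0,-4.1,-4.1,0,0,0,1],[0,-4.1,-4.1,0,0,0,1],[0,-4.1,-4.1,0,0,0,1]]' 80; cat > st.py <<'E'
from h import *
import sys
from scipy.spatial.transform import Rotation as Ro
# usage: st.py [x y z yaw_deg]: shift in tool cm to target TCP
o=r.observe();M=Ro.from_quat(o['tool_rot']).as_matrix()
print('t',round(o['clock'],2),'p',o['ee_pos'].round(1),'q',o['joint_pos'].round(2),'F',o['wrist_force'].round(1),'w',round(o['grip_width'],1))
print(M.round(3).tolist())
if len(sys.argv)>3: print('shift cm',(M.T@(np.array(sys.argv[1:4],float)-o['ee_pos'])/10).round(2))
d=np.array([0,0,-1.]);print('tilt rotvec tool',(M.T@np.cross(M[:,0],d)).round(4),'jaw az',np.degrees(np.arctan2(M[1,2],M[0,2])).round(1))
E
python3 st.py 603 -312 230
```

```text
clock: 1.1
ee_pos: [360.7, 84.5, 231.3]
tool_rot: [-0.434, 0.558, 0.434, 0.558]
wrist_force: [1.1, 1.0, 1.3]
grip_width: 85.1
t 1.1 p [360.7  84.5 231.3] q [ 0.23 -0.02 -0.29  1.3   0.    0.48] F [1.1 1.  1.3] w 85.1
[[0.0, -0.969, 0.245], [0.0, 0.245, 0.969], [-1.0, -0.0, 0.0]]
shift cm [  0.12 -33.22 -32.5 ]
tilt rotvec tool [0.     0.0003 0.0002] jaw az 75.8
```

```bash
python3 -m inch '[[0,-4.15,-4.06,0,0,0,1],[0,-4.15,-4.06,0,0,0,1],[0,-4.15,-4.06,0,0,0,1],[0,-4.15,-4.06,0,0,0,1],[0,-4.15,-4.06,0,0,0,1],[0,-4.15,-4.06,0,0,0,1],[0,-4.15,-4.06,0,0,0,1],[0,-4.15,-4.06,0,0,0,1]]'; python3 -m inch '[[3,0,0,0,0,0,1],[3,0,0,0,0,0,1],[0,0,0,0,0,0,1]]'; python3 st.py 603 -312 91
cat > pic.py <<'E'
from h import *
import sys
n,f,u,v,w,h,s=sys.argv[1],sys.argv[2],*map(int,sys.argv[3:8])
c=cam(n);p=c['pixels'][max(v-h,0):v+h,max(u-w,0):u+w]
p=np.clip(p.astype(float)*1.8,0,255).astype('uint8')
cv2.imwrite('pics/'+f,cv2.resize(p,None,fx=s,fy=s,interpolation=cv2.INTER_CUBIC))
print('tcp px',proj(c,r.observe()['ee_pos']).round(1))
E
python3 pic.py scene a1.png 235 160 60 60 5
```

```text
clock: 2.1
ee_pos: [602.9, -311.6, 230.6]
tool_rot: [-0.434, 0.558, 0.435, 0.558]
wrist_force: [1.2, -0.4, 1.5]
grip_width: 85.6
clock: 2.48
ee_pos: [600.2, -309.1, 167.0]
tool_rot: [-0.432, 0.559, 0.437, 0.557]
wrist_force: [-0.0, 0.6, 0.8]
grip_width: 85.4
t 2.48 p [ 600.2 -309.1  167. ] q [-0.48  0.64  0.45  1.39  0.   -0.23] F [-0.   0.6  0.8] w 85.4
[[-0.008, -0.969, 0.246], [0.004, 0.246, 0.969], [-1.0, 0.008, 0.002]]
shift cm [ 7.6  -0.41 -0.23]
tilt rotvec tool [ 0.      0.0019 -0.0083] jaw az 75.8
tcp px [220.2 136.9]
```

View pics/a1.png

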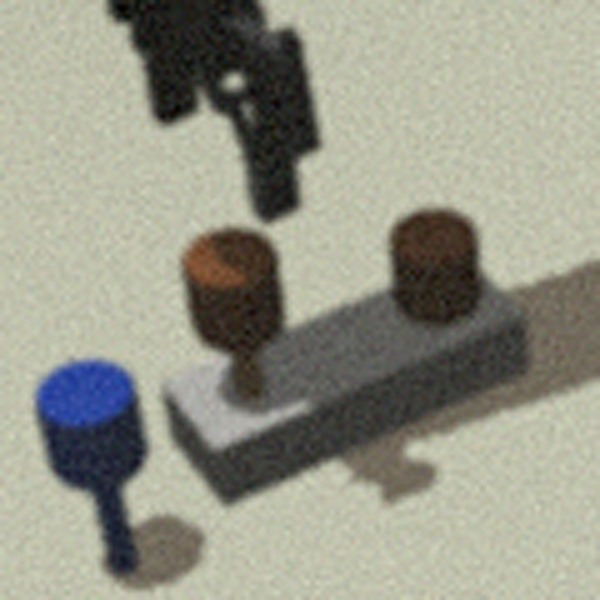

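```bash
python3 -m inch '[[2,-0.2,-0.1,0,0,-0.004,1],[2,-0.2,-0.1,0,0,-0.004,1],[2,0,0,0,0,0,1],[1.4,0,0,0,0,0,1],[0,0,0,0,0,0,1],[0,0,0,0,0,0,1]]'; python3 st.py 603 -312 88
```

```text
clock: 3.28
ee_pos: [606.8, -313.3, 98.7]
tool_rot: [-0.437, 0.556, 0.432, 0.56]
wrist_force: [1.1, -0.9, 0.9]
grip_width: 85.1
t 3.27 p [ 606.8 -313.3   98.7] q [-0.48  0.67  0.33  1.22  0.   -0.23] F [ 1.1 -0.9  0.9] w 85.1
[[0.01, -0.969, 0.245], [-0.003, 0.245, 0.969], [-1.0, -0.01, -0.0]]
shift cm [1.07 0.41 0.03]
tilt rotvec tool [ 0.     -0.0004  0.01  ] jaw az 75.8
```

```bash
python3 -m inch '[[1.0,0.4,0,0,0,0.009,1],[0,0,0,0,0,0,1],[0,0,0,0,0,0,1]]'; python3 st.py 603 -312 88; python3 pic.py scene a2.png 225 150 50 50 5
```

```text
clock: 3.65
ee_pos: [602.2, -312.1, 87.2]
tool_rot: [-0.434, 0.558, 0.435, 0.558]
wrist_force: [0.4, 0.5, -0.3]
grip_width: 85.2
t 3.65 p [ 602.2 -312.1   87.2] q [-0.48  0.68  0.32  1.21 -0.   -0.23] F [ 0.4  0.5 -0.3] w 85.2
[[-0.001, -0.969, 0.245], [0.0, 0.245, 0.969], [-1.0, 0.001, 0.0]]
shift cm [-0.08 -0.08  0.02]
tilt rotvec tool [ 0.      0.0001 -0.0012] jaw az 75.8
tcp px [223.3 163.5]
```

View pics/a2.png

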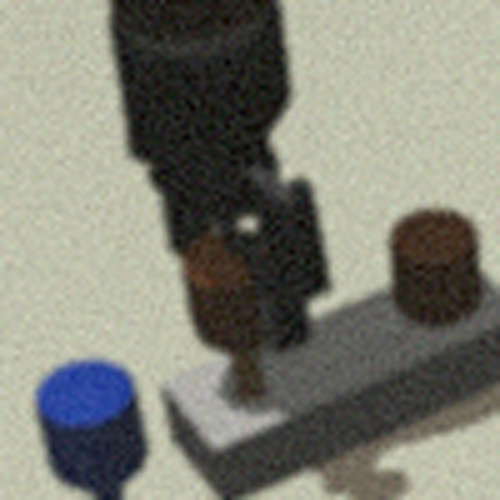

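The fingers straddle the long drift's knob (crop (225,290), image about (220,158)); rack and blue one are clear. Closing, then lifting.

```bash
python3 -m inch '[[0,0,0,0,0,0,-1],[0,0,0,0,0,0,-1],[0,0,0,0,0,0,-1],[0,0,0,0,0,0,-1],[0,0,0,0,0,0,-1],[0,0,0,0,0,0,-1]]' 90; python3 st.py; python3 -m inch '[[-1,0,0,0,0,0,-1],[-1.5,0,0,0,0,0,-1],[-2,0,0,0,0,0,-1],[-3,0,0,0,0,0,-1],[-3,0,0,0,0,0,-1],[-2.5,0,0,0,0,0,-1],[0,0,0,0,0,0,-1],[0,0,0,0,0,0,-1]]'; python3 st.py 549 240 220
```

```text
clock: 4.45
ee_pos: [602.7, -312.3, 87.8]
tool_rot: [-0.434, 0.558, 0.434, 0.558]
wrist_force: [0.2, -0.3, 3.4]
grip_width: 44.5
t 4.45 p [ 602.7 -312.3   87.8] q [-0.48  0.68  0.32  1.21 -0.   -0.23] F [ 0.2 -0.3  3.4] w 44.5
[[0.0, -0.969, 0.245], [-0.0, 0.245, 0.969], [-1.0, -0.0, -0.0]]
tilt rotvec tool [ 0.     -0.0003  0.0001] jaw az 75.8
clock: 5.45
ee_pos: [601.9, -311.8, 216.4]
tool_rot: [-0.434, 0.558, 0.435, 0.558]
wrist_force: [0.2, 0.4, -0.6]
grip_width: 44.3
t 5.45 p [ 601.9 -311.8  216.4] q [-0.48  0.62  0.55  1.5  -0.   -0.23] F [ 0.2  0.4 -0.6] w 44.3
[[-0.002, -0.969, 0.245], [0.001, 0.245, 0.969], [-1.0, 0.003, 0.0]]
shift cm [-0.29 18.66 52.19]
tilt rotvec tool [ 0.      0.0004 -0.0025] jaw az 75.8
```

```bash
python3 -m inch '[[-1,0.7,2,0,0,0,-1],[-0.5,1.43,4,0,0,0,-1],[0,1.43,4,0,0,0,-1],[0,1.43,4,0,0,0,-1],[0,1.43,4,0,0,0,-1],[0,1.43,4,0,0,0,-1],[0,1.43,4,0,0,0,-1],[0,1.43,4,0,0,0,-1]]' >/dev/null; python3 -m inch '[[0,1.43,4,0,0,0,-1],[0,1.43,4,0,0,0,-1],[0,1.43,4,0,0,0,-1],[0,1.43,4,0,0,0,-1],[0,1.43,4,0,0,0,-1],[0,1.43,4,0,0,0,-1],[0,0.8,2.2,0,0,0,-1],[0,0.4,1,0,0,0,-1]]' >/dev/null; python3 -m inch '[[0,0,0,0,0,0,-1],[0,0,0,0,0,0,-1]]'; python3 st.py 549 240 216; python3 pic.py scene b1.png 438 230 65 75 4
```

```text
clock: 7.7
ee_pos: [544.3, 291.4, 232.5]
tool_rot: [-0.434, 0.559, 0.434, 0.558]
wrist_force: [-0.4, 0.2, -0.8]
grip_width: 44.2
t 7.7 p [544.3 291.4 232.5] q [0.49 0.48 0.36 1.45 0.   0.74] F [-0.4  0.2 -0.8] w 44.2
[[-0.001, -0.969, 0.247], [-0.0, 0.247, 0.969], [-1.0, 0.001, -0.001]]
shift cm [ 1.65 -1.72 -4.86]
tilt rotvec tool [ 0.     -0.0006 -0.001 ] jaw az 75.7
tcp px [478.4 225.4]
```

View pics/b1.png

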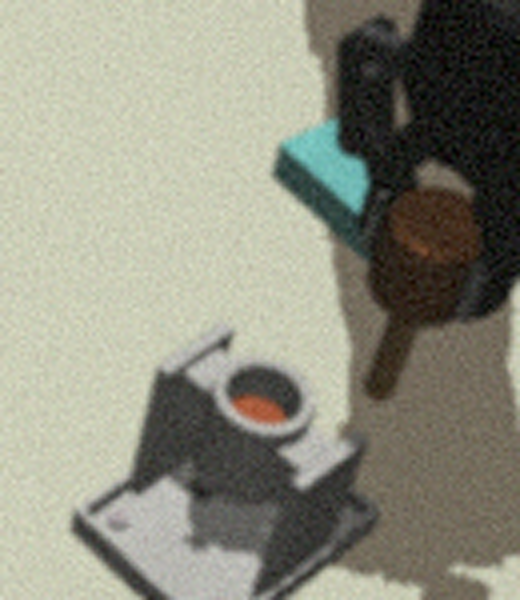

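```bash
python3 -m inch '[[0,-0.8,-2.4,0,0,0,-1],[0,-0.9,-2.4,0,0,0,-1],[0.5,0,0,0,0,0,-1],[0,0,0,0,0,0,-1],[0,0,0,0,0,0,-1]]'; python3 st.py 549 240 216; python3 - <<'E'
from h import *
o=r.observe();p=o['ee_pos']
a=cam('scene');b=cam('top')
def cr(c,u,v,w,h,s):
    q=c['pixels'][v-h:v+h,u-w:u+w];return cv2.resize(np.clip(q*1.8,0,255).astype('uint8'),None,fx=s,fy=s,interpolation=cv2.INTER_CUBIC)
cv2.imwrite('pics/b2.png',np.hstack([cr(a,445,235,40,50,5),cr(b,172,203,40,50,5)]))
z=p[2]-77.8
for c in(a,b):
  print('rod end',proj(c,[p[0],p[1],z]).round(1),'rod top',proj(c,[p[0],p[1],z+72]).round(1),'knobtop',proj(c,[p[0],p[1],z+117]).round(1),'mouth',proj(c,[549,240,118]).round(1))
E
```

```text
clock: 8.38
ee_pos: [548.7, 242.3, 227.4]
tool_rot: [-0.434, 0.558, 0.435, 0.558]
wrist_force: [0.2, -0.5, -1.2]
grip_width: 44.7
t 8.38 p [548.7 242.3 227.4] q [0.42 0.45 0.29 1.41 0.   0.66] F [ 0.2 -0.5 -1.2] w 44.7
[[-0.001, -0.97, 0.245], [0.0, 0.245, 0.97], [-1.0, 0.001, 0.0]]
shift cm [ 1.14 -0.09 -0.22]
tilt rotvec tool [ 0.      0.0001 -0.0012] jaw az 75.8
rod end [442.9 243.5] rod top [450.8 218.3] knobtop [456.3 201. ] mouth [438.5 253.3]
rod end [162.1 198.3] rod top [146. 190.] knobtop [134.  183.8] mouth [169.5 201.4]
```

View pics/b2.png

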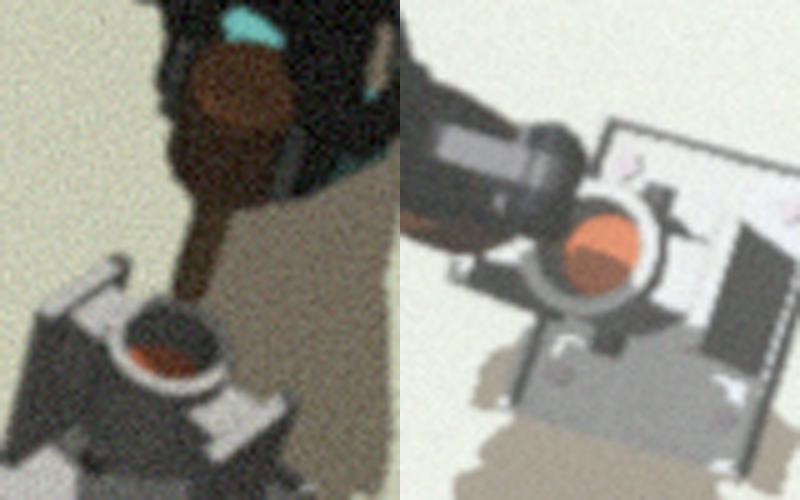

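```bash
python3 -m inch '[[0.4,-0.1,-0.3,0,0,0,-1],[1,0,0,0,0,0,-1],[1,0,0,0,0,0,-1],[1,0,0,0,0,0,-1],[1,0,0,0,0,0,-1],[0,0,0,0,0,0,-1],[0,0,0,0,0,0,-1]]'; python3 st.py 549 239 123.8;  python3 pic.py scene b3.png 445 235 50 50 5
```

```text
clock: 9.35
ee_pos: [549.1, 238.9, 183.7]
tool_rot: [-0.434, 0.558, 0.435, 0.558]
wrist_force: [-0.3, 0.1, -0.2]
grip_width: 44.4
t 9.35 p [549.1 238.9 183.7] q [0.41 0.46 0.2  1.31 0.   0.66] F [-0.3  0.1 -0.2] w 44.4
[[-0.001, -0.969, 0.245], [0.0, 0.245, 0.969], [-1.0, 0.001, 0.0]]
shift cm [5.99 0.01 0.  ]
tilt rotvec tool [ 0.      0.0002 -0.0007] jaw az 75.8
tcp px [444.8 231.2]
```

View pics/b3.png

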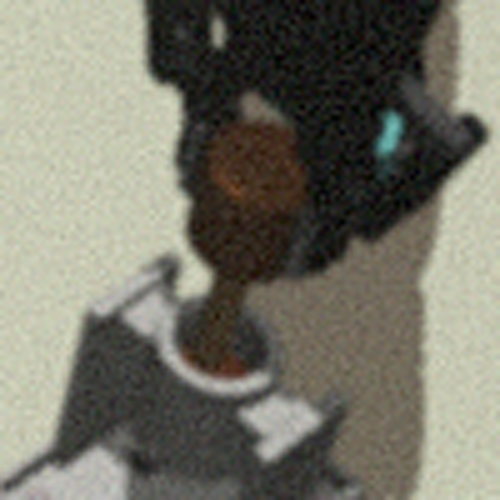

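The rod is inside the bore (crop (215,340), mouth centred about (222,340)), with no side force. Now pushing.

```bash
python3 -m inch '[[0.5,0,0,0,0,0,-1],[0.5,0,0,0,0,0,-1],[0.3,0,0,0,0,0,-1],[0,0,0,0,0,0,-1]]'; python3 -m inch '[[0.4,0,0,0,0,0,-1],[0.4,0,0,0,0,0,-1],[0.4,0,0,0,0,0,-1],[0.4,0,0,0,0,0,-1]]'
```

```text
clock: 9.9
ee_pos: [550.0, 239.1, 172.8]
tool_rot: [-0.435, 0.557, 0.434, 0.559]
wrist_force: [-1.9, -1.0, 8.6]
grip_width: 44.5
clock: 10.4
ee_pos: [551.5, 239.8, 158.4]
tool_rot: [-0.435, 0.555, 0.434, 0.561]
wrist_force: [-0.1, -0.2, 9.3]
grip_width: 44.4
```

```bash
python3 -m inch '[[0.4,0,0,0,0,0,-1],[0.4,0,0,0,0,0,-1],[0.4,0,0,0,0,0,-1],[0.4,0,0,0,0,0,-1],[0,0,0,0,0,0,-1],[0,0,0,0,0,0,-1]]'; python3 st.py 549 239 123.8
```

```text
clock: 11.15
ee_pos: [550.8, 239.7, 140.5]
tool_rot: [-0.435, 0.556, 0.434, 0.56]
wrist_force: [1.1, 0.4, 6.0]
grip_width: 43.8
t 11.15 p [550.8 239.7 140.5] q [0.41 0.49 0.12 1.2  0.   0.66] F [1.1 0.4 6. ] w 43.8
[[0.004, -0.969, 0.245], [0.003, 0.245, 0.969], [-1.0, -0.003, 0.004]]
shift cm [ 1.67  0.17 -0.12]
tilt rotvec tool [0.     0.0036 0.0035] jaw az 75.8
```

```bash
python3 -m inch '[[0.4,0,0,0,0,0,-1],[0.4,0,0,0,0,0,-1],[0.3,0,0,0,0,0,-1],[0.2,0,0,0,0,0,-1],[0,0,0,0,0,0,-1],[0,0,0,0,0,0,-1]]'; python3 st.py 549 239 123.8;python3 pic.py scene b4.png 438 255 55 55 5
```

```text
clock: 11.9
ee_pos: [548.9, 238.9, 125.4]
tool_rot: [-0.434, 0.558, 0.435, 0.558]
wrist_force: [-0.5, 0.4, -0.4]
grip_width: 44.4
t 11.9 p [548.9 238.9 125.4] q [0.41 0.5  0.1  1.17 0.   0.66] F [-0.5  0.4 -0.4] w 44.4
[[-0.001, -0.969, 0.245], [0.0, 0.245, 0.969], [-1.0, 0.001, -0.0]]
shift cm [ 0.16 -0.    0.01]
tilt rotvec tool [ 0.    -0.    -0.001] jaw az 75.8
tcp px [438.8 250.6]
```

View pics/b4.png

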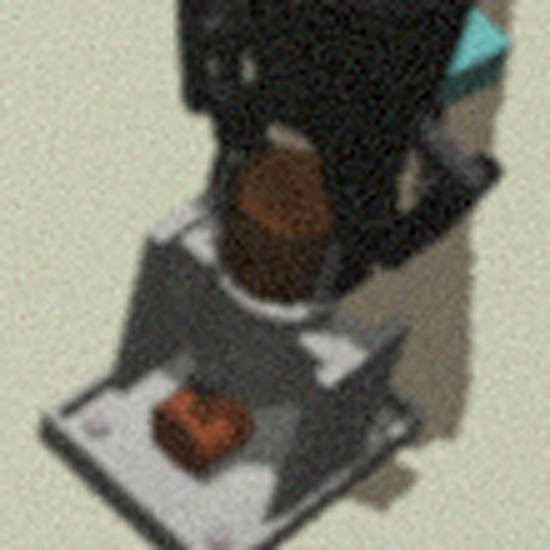

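The plug has dropped: copper lies in the tray at crop (203,428), and the knob is just above the sleeve. Lowering until contact.

```bash
python3 -m inch '[[0.1,0,0,0,0,0,-1],[0.1,0,0,0,0,0,-1],[0,0,0,0,0,0,-1],[0,0,0,0,0,0,-1]]'; python3 -m inch '[[0.1,0,0,0,0,0,-1],[0,0,0,0,0,0,-1],[0,0,0,0,0,0,-1]]'
```

```text
clock: 12.45
ee_pos: [549.0, 238.9, 123.9]
tool_rot: [-0.434, 0.558, 0.435, 0.558]
wrist_force: [-0.4, -0.6, 2.8]
grip_width: 44.2
clock: 12.82
ee_pos: [549.1, 238.9, 123.8]
tool_rot: [-0.434, 0.558, 0.435, 0.558]
wrist_force: [-3.5, -1.3, 7.1]
grip_width: 44.3
```

```bash
python3 -m inch '[[0,0,0,0,0,0,-1],[0,0,0,0,0,0,0.3],[0,0,0,0,0,0,0.6],[0,0,0,0,0,0,1],[0,0,0,0,0,0,1],[0,0,0,0,0,0,1],[0,0,0,0,0,0,1]]' 20; python3 -m inch '[[-1,0,0,0,0,0,1],[-1,0,0,0,0,0,1],[-2,0,0,0,0,0,1],[-3,0,0,0,0,0,1],[-3,0,0,0,0,0,1],[-3,0,0,0,0,0,1],[0,0,0,0,0,0,1]]';  python3 -m inch '[[0,4,0,0,0,0,1],[0,4,0,0,0,0,1],[0,4,0,0,0,0,1],[0,4,0,0,0,0,1],[0,2,0,0,0,0,1],[0,0,0,0,0,0,1],[0,0,0,0,0,0,1]]'; python3 - <<'E'
from h import *
a=cam('scene');b=cam('top')
def cr(c,u,v,w,h,s):
    q=c['pixels'][v-h:v+h,u-w:u+w];return cv2.resize(np.clip(q*1.8,0,255).astype('uint8'),None,fx=s,fy=s,interpolation=cv2.INTER_CUBIC)
cv2.imwrite('pics/e.png',np.vstack([np.hstack([cr(a,438,255,50,35,4),cr(b,180,205,50,35,4)]),np.hstack([cr(a,235,170,50,35,4),cr(b,455,195,50,35,4)])]))
E
```

```text
clock: 13.7
ee_pos: [548.9, 238.8, 122.4]
tool_rot: [-0.434, 0.558, 0.435, 0.558]
wrist_force: [-0.3, 0.6, 1.1]
grip_width: 85.4
clock: 14.58
ee_pos: [550.7, 239.6, 256.6]
tool_rot: [-0.435, 0.556, 0.434, 0.56]
wrist_force: [0.3, 0.4, -0.1]
grip_width: 85.7
clock: 15.45
ee_pos: [375.4, 283.0, 252.6]
tool_rot: [-0.434, 0.558, 0.434, 0.558]
wrist_force: [0.1, -0.6, 0.4]
grip_width: 85.5
```

View pics/e.png

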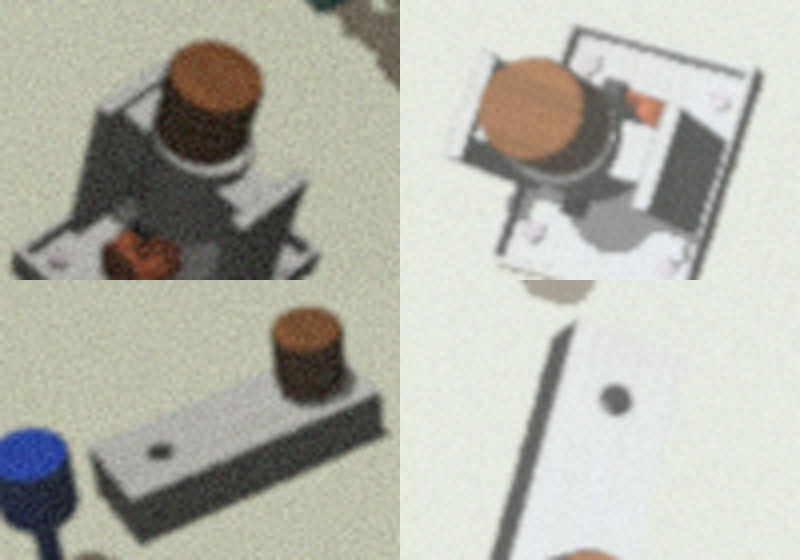

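The drift stands upright with its knob on the sleeve, at crop (210,100). The plug lies in that stand's tray at (140,255), and the short drift is still in the rack. The arm is clear.

```bash
python3 -c "
from bench import order
print(order.close_job())"
```

```text
the job is handed in; nothing more can be done
None
```

The job is done and handed in at about 15.5 s of the 48 s allowed. I took the longer brown drift from the rack and pushed the plug out of its sleeve. I then lowered the drift until its knob met the sleeve, let go and backed off.

- **Push:** the force readings between moves stayed under about 10 N. The peaks in between were not recorded.
- **Seating:** contact came at TCP z = 123.8 mm, the height worked out beforehand, with about 7 N on the wrist.
- **Final pictures:** the drift stands upright on the sleeve and the plug lies on its side in that stand's tray. The short drift is still in the rack and the blue one is where it stood. The gripper is open and touching nothing.
- **Disagreement:** the two cameras differed by 3–4 mm on the sleeve mouth. I used the average, which was well inside the clearance.

None of my checks failed.

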